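Unclip the clipper battery from its charging dock

ROBOT

A 6-joint arm with a two-finger parallel gripper is mounted at the origin on a cart in front of the work surface, level with it; the furniture and walls round the work are solid. World frame = base frame: x ahead of the robot, y to its left, z up, the work surface at z = 0. Lengths are in m, angles in rad, forces in N, time in s.
With the tool pointing down it reaches from about 0.275 to 0.825 m from the base axis. Payload 4.9 kg.
Tool frame: the origin (TCP) lies midway between the tips of the shut fingers; the grasp point (between the pads) lies 19 mm behind it (bot.grip_depth is the distance from the TCP to the grasp point, in m); z points along the fingers, y is the line along which they close (so a half turn about z gives the same grasp; the last joint's range is limited). The gripper opens to 85 mm and grips with 20 to 120 N. Pads are 22 mm wide; open, the fingers measure 114 mm over their backs; the gripper's body (76 mm by 85 mm) begins 54 mm behind the grasp point. The pads swing forward as they close: fully open they stand 13 mm farther back than shut.
Start: joints at [1.144, 0.326, -0.193, 1.052, 0, 1.437], TCP at [0.159, 0.527, 0.231] pointing down, gripper open.
Joint ranges: [-2.65, 2.65], [-0.97, 1.79], [-1.3, 1.35], [-1.93, 2.1], [-1.47, 1.37], [-3.14, 3.14]. Speed limits (rad/s): [2.57, 2.57, 3.14, 3.14, 3.14, 3.14].

INTERFACE

Orientations are given as a unit quaternion [w, x, y, z].
In Python, from cell import bot gives the robot as it stands. Calls block until the motion is done:
- bot.move_pose(position, orientation): joint-space move of the TCP to a pose.
- bot.move_linear(position, speed=0.15, rotation=None, until_force=None): straight line of the TCP; rotation=None keeps the orientation; speed is the mean speed in m/s. With until_force (N) it stops when the force on the tool has changed by that much, and returns True; else False.
- bot.goto_joints(angles): joint-space move.
- bot.set_gripper(opening, grasp_force=None): opening from 0.0 (shut) to 1.0 (fully open); grasp_force is the grip in N (None keeps the last); returns when the fingers have stopped.
- bot.wait(seconds).
- bot.solve_ik(position, orientation): joint angles nearest the present ones, or None.
- bot.camera(name): name is "side" or "top" or "wrist"; returns the picture (420x560x3 uint8, red, green, blue); there is no depth.
- bot.calibration(name): a dict with "mtx" (3x3 intrinsics, pixels), "extrinsics" (4x4, takes a point from world to camera coordinates); the wrist camera has in their place "hand_eye" (4x4, takes a point from camera to tool coordinates, whose origin is the TCP and whose axes are the flange's). Camera axes: x right, y down, z forward; pixel columns grow to the right and rows downward; lengths in m; the calibration is good to about 2 mm. A picture is of the moment at which its call begins: read the wrist's pose just before it. calibration takes no time and is no camera call.
A pose or a line that the arm cannot do raises bot.PlanningError and nothing moves.
- bot.close_job(): hands the job in; it is judged then, once.
Trained networks look in the newest picture that a camera, given by its name, has taken for a name from the list of things; names that differ only in an ending like _2 or _b are one class to them, and where a whole thing is asked for, a point or a joint stands for the part that bears it (a point fixed in the world has none). Each returns a list of dicts, best first, with "confidence" (0 to 1); they miss things now and then, are a little off and sometimes report something else, mostly with a low value. They report only what shows in the picture. A call takes as long as a camera call. They do not tell look-alikes from the thing itself.
- bot.search_frame(camera, thing): "bbox" ([left, top, width, height] in pixels, round what is visible of it).
Readings, each from a call of its own:
- bot.read_clock(): time.
- bot.read_joint_positions(): joint angles.
- bot.read_joint_vel(): joint speeds.
- bot.read_joint_efforts(): joint torques, N m.
- bot.read_position(): TCP position.
- bot.read_tool_rot(): TCP orientation.
- bot.read_ft_force(): force on the tool from outside, world axes, zero at the start.
- bot.read_moment(): the same for the moment, N m.
- bot.read_gripper_width(): opening from 0.0 (shut) to 1.0 (fully open).
- bot.read_finger_force(): force on a finger pad.
Only numpy, scipy, OpenCV 4.12 (cv2) and the standard library are available. Lean on these libraries where they do the work, as an engineer would, in place of code of your own. Each camera call takes 0.05 s, during which the arm holds its last target. There are 200 camera calls.

TASK

Take the charged clipper battery off its dock: press the red thumb plate down, keep it down and draw the battery straight out of the hooded socket along the dock, gently and without forcing the catch. Then lift it off the dock and lay it flat, right way up, in the white tray, let go, and leave the pot, the timer and the dropper bottle where they are.

Things in the scene. Friction and masses are not known exactly. Their poses are not given: they have to be found in the camera images.
- dock: Black charging dock fixed to the worktop; origin: centre of its underside. Flat deck 150 mm (own x) by 84 mm (y), top face 12 mm above the origin. At its +x end a hooded socket (x = +33 to +75 mm, 75 mm wide, top 57 mm above the origin), closed at the back, open towards -x. The battery comes out towards the dock's -x; the rest of the deck is bare and slick.
- pack: Grey battery with an orange band, 90 (own x) x 50 (y) x 30 mm (z), 0.2 to 0.4 kg; origin: centre of its underside. At the start it lies on the deck, x along the dock's x, origin at dock x = +22 mm, its +x end in the socket: clear after 34 mm towards -x. It must not bear on the dock with over 30 N, weight included. Once out, grip it across its 50 mm, beside the plate.
- plate_foot (a point): Point on the battery's top face, 16 mm to -x of its centre, right under the red thumb plate (30 mm in x, 26 mm in y, centred on it). The plate's height differs from start to start and is not reported: its pressing face stands 14 to 30 mm above this point; find it by touch. A lip 8 mm high along its -x edge (inner face 13 mm from this point) lets a pressing fingertip draw the battery out.
- catch (a point): Sprung catch on the battery, worked by the plate: point on the top face where it stands, 19 mm to +x of the centre. It hooks behind the socket's front edge with 1.5 mm play. The plate sinks straight down: 3 N at first, about 8.5 N at 5.5 mm, where the catch is free, 11.5 N at the solid stop at 8.5 mm; let go, it rises. Keep it down over the first 12 mm of the pull; free, it drags with 3 to 5 N.
- tray: Open white tray fixed to the worktop, 160 mm (own x) by 112 mm (y), 20 mm high, walls 4 mm, inner floor 4 mm above the origin. Origin: centre of its underside.
- pot: Bystander: low white and grey cosmetics pot, 84 mm across, 27 mm high; origin at the centre of its underside.
- timer: Bystander: white twist timer with an orange dial, 62 mm across, 37 mm high; origin at the centre of its underside.
- dropper: Bystander: small amber dropper bottle with a black top, 33 mm across, 102 mm high; origin at the centre of its underside.
Not all that is in view belongs to the job. Leave any green look-alike of the pack alone.

How it is judged:
On the way:
1. the battery is drawn clear of the socket along the deck, still lying on the deck (x of pack in the frame of dock between -0.1 and -0.012 m and z of pack in the frame of dock below 0.018 m and angle between pack's own z axis and vertical below 0.15 rad), for 0.1 s.
At the end, for the whole second after the job is handed in: The battery lies flat and right way up (within 0.1 rad) on the tray's floor (underside less than 9 mm above the tray's underside, centre within 60 mm of the tray's), at rest and let go (horizontal distance between pack and tray below 0.06 m and z of pack in the frame of tray below 0.009 m and angle between pack's own z axis and vertical below 0.1 rad and linear speed of pack below 0.02 m/s); the robot touches nothing.
It fails at once if the battery bears on the dock with more than 30 N (pressed too hard, or wrenched against the catch) (contact force between pack and dock above 30 N).
It fails at once if the battery is dropped or thrust into the tray (more than 40 N) (contact force between pack and tray above 40 N).
It fails at once if the pot, the timer or the dropper bottle is moved by more than 20 mm (distance of any of pot, timer, dropper from where it was at the start of the episode above 0.02 m).
It also fails if it takes over 58 s, if anything falls off the work surface, if the arm or the gripper's body presses on something with over 40 N, if the wrist force passes 120 N, or if a joint passes its speed limit or range.

## Working session

There is one attempt and no reset: what is moved stays moved. The work goes in short steps, each a Python script; the robot and the scene stay as the last script left them, time stands still between calls to the robot, and variables do not carry over. Pictures are saved under pics/ and viewed, at most 10 in all, crops included, and the job is handed in when it is done.

```bash
mkdir -p pics
python3 - <<'E'
from cell import bot
import cv2,numpy as np
ims=[]
for c in ["top","side"]:
    im=bot.camera(c); cv2.imwrite(f"pics/{c}0.png",im[:,:,::-1])
    for t in ["dock","pack","tray","pot","timer","dropper"]:
        print(c,t,[(np.round(d["bbox"]).tolist(),round(d["confidence"],2)) for d in bot.search_frame(c,t)][:3])
    k=bot.calibration(c);print(k["mtx"].round(1).tolist(),k["extrinsics"].round(3).tolist())
print(bot.calibration("wrist"),bot.read_clock(),bot.read_tool_rot())
E
```

```text
top dock [([277.0, 190.0, 71.0, 49.0], 0.68)]
top pack [([298.0, 199.0, 29.0, 31.0], 0.89), ([370.0, 176.0, 41.0, 41.0], 0.75)]
top tray [([161.0, 247.0, 82.0, 65.0], 0.76), ([179.0, 220.0, 29.0, 26.0], 0.16)]
top pot [([222.0, 191.0, 34.0, 32.0], 0.84)]
top timer [([178.0, 220.0, 28.0, 28.0], 0.68)]
top dropper [([326.0, 146.0, 14.0, 18.0], 0.62)]
[[390.4, 0.0, 284.1], [0.0, 390.4, 217.1], [0.0, 0.0, 1.0]] [[0.004, -1.0, 0.004, 0.11], [-0.993, -0.005, -0.115, 0.583], [0.115, -0.003, -0.993, 0.884], [0.0, 0.0, 0.0, 1.0]]
side dock [([268.0, 206.0, 79.0, 50.0], 0.82), ([231.0, 168.0, 36.0, 36.0], 0.29)]
side pack [([289.0, 204.0, 32.0, 37.0], 0.77), ([362.0, 244.0, 52.0, 32.0], 0.63)]
side tray [([123.0, 184.0, 91.0, 59.0], 0.7)]
side pot [([230.0, 167.0, 37.0, 36.0], 0.63), ([288.0, 208.0, 35.0, 33.0], 0.34)]
side timer [([180.0, 166.0, 30.0, 26.0], 0.65)]
side dropper [([356.0, 172.0, 14.0, 36.0], 0.83)]
[[539.8, 0.0, 272.9], [0.0, 539.8, 199.5], [0.0, 0.0, 1.0]] [[0.631, -0.775, -0.02, -0.265], [-0.596, -0.469, -0.651, 0.445], [0.495, 0.423, -0.758, 0.847], [0.0, 0.0, 0.0, 1.0]]
{'mtx': array([[317.84667574,   0.        , 280.92499497],
       [  0.        , 317.84667574, 211.01527549],
       [  0.        ,   0.        ,   1.        ]]), 'hand_eye': array([[-2.63431297e-04, -9.51042726e-01, -3.09059322e-01,
         8.03889915e-02],
       [ 9.99999866e-01, -1.13000957e-04, -5.04636206e-04,
         3.42191489e-04],
       [ 4.45006594e-04, -3.09059413e-01,  9.51042628e-01,
        -1.42510743e-01],
       [ 0.00000000e+00,  0.00000000e+00,  0.00000000e+00,
         1.00000000e+00]])} 0.7 [-4.42218726e-06  1.45910854e-01  9.89297742e-01 -5.68274134e-06]
```

View pics/top0.png

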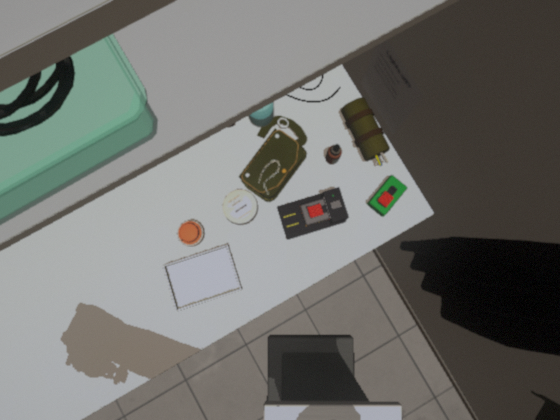

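View pics/side0.png

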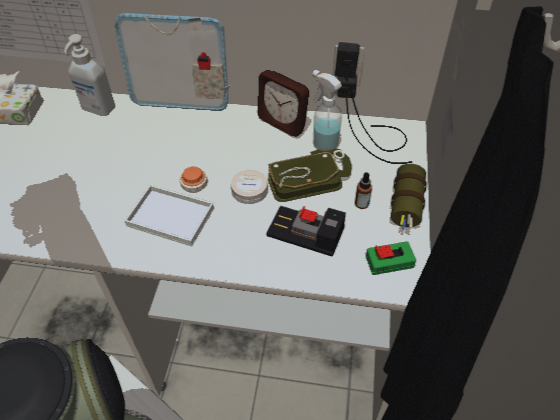

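Candidates for the pack: the grey battery with red plate at the dock (top 316,211; side 306,222), and a green look-alike (top 388,196; side 391,258). I choose the grey one in the black dock. The tray is at top (203,276), the pot at (239,207), the timer at (190,233) and the dropper at (333,154). Next I'll triangulate coarsely and look from close with the wrist camera.

```bash
cat > h.py <<'E'
from cell import bot
import cv2,numpy as np
from scipy.spatial.transform import Rotation as R
def quat(yaw):  # tool down, tool y along yaw
    c,s=np.cos(yaw),np.sin(yaw)
    q=R.from_matrix(np.array([[-s,c,0],[c,s,0],[0,0,-1]])).as_quat()
    return [q[3],q[0],q[1],q[2]]
def wristE():
    p=np.array(bot.read_position());w,x,y,z=bot.read_tool_rot()
    T=np.eye(4);T[:3,:3]=R.from_quat([x,y,z,w]).as_matrix();T[:3,3]=p
    return np.linalg.inv(T@bot.calibration("wrist")["hand_eye"])
def KE(c,E=None):
    k=bot.calibration(c);return k["mtx"],(k["extrinsics"] if E is None else E)
def tri(obs): # [(K,E,(u,v))...]
    A=[]
    for K,E,(u,v) in obs:
        P=K@E[:3];A+= [u*P[2]-P[0],v*P[2]-P[1]]
    X=np.linalg.svd(np.array(A))[2][-1];X=X[:3]/X[3]
    res=[np.linalg.norm(proj(K,E,X)-np.array(uv)) for K,E,uv in obs]
    return X,np.round(res,1)
def proj(K,E,X):
    x=K@(E[:3]@np.append(X,1));return x[:2]/x[2]
def onplane(K,E,uv,z):
    d=E[:3,:3].T@np.linalg.inv(K)@np.array([*uv,1]);c=-E[:3,:3].T@E[:3,3]
    return c+d*(z-c[2])/d[2]
def red(im):
    h=cv2.cvtColor(im,cv2.COLOR_RGB2HSV);return ((h[...,0]<6)|(h[...,0]>174))&(h[...,1]>150)&(h[...,2]>70)
E
python3 - <<'E'
from h import *
cen=lambda b:(b[0]+b[2]/2,b[1]+b[3]/2)
B={"dock":([277,190,71,49],[268,206,79,50]),"tray":([161,247,82,65],[123,184,91,59]),"pot":([222,191,34,32],[230,167,37,36]),"timer":([178,220,28,28],[180,166,30,26]),"dropper":([326,146,14,18],[356,172,14,36])}
for n,(t,s) in B.items(): print(n,tri([(*KE("top"),cen(t)),(*KE("side"),cen(s))]))
Kt=KE("top")
dc=np.array([onplane(*Kt,p,0.012) for p in [(277,208),(285,238)]])
print("dock -x end",dc)
tc=[onplane(*Kt,p,0.02)[:2].round(3) for p in [(165,263),(231,245),(242,288),(176,307)]]
print("tray corners",tc,np.mean(tc,0))
# look
pk,_=tri([(*Kt,(316,211)),(*KE("side"),(307,218))]);print("pack",pk)
q=quat(np.radians(17.5));p=[pk[0],pk[1]+.02,.21]
print(bot.solve_ik(p,q)); bot.move_pose(p,q)
E=wristE();im=bot.camera("wrist");cv2.imwrite("pics/w1.png",im[:,:,::-1]);np.save("w1E",E)
print(bot.read_clock(),bot.read_position())
print([(np.round(d["bbox"]).tolist(),round(d["confidence"],2)) for t in ["pack","dock"] for d in bot.search_frame("wrist",t)])
E
```

```text
dock (array([0.59189728, 0.04410917, 0.00632942]), array([0.1, 0.1]))
tray (array([0.4352927 , 0.3051778 , 0.01814711]), array([0.4, 0.2]))
pot (array([0.60668528, 0.22194106, 0.01881055]), array([0.7, 0.4]))
timer (array([0.54276213, 0.33049175, 0.02070557]), array([0.2, 0.1]))
dropper (array([ 0.72839559, -0.00183701,  0.04930539]), array([0.1, 0.1]))
dock -x end [[0.6068376  0.12990219 0.012     ]
 [0.5345192  0.11030537 0.012     ]]
tray corners [array([0.474, 0.392]), array([0.517, 0.238]), array([0.417, 0.21 ]), array([0.373, 0.363])] [0.44525 0.30075]
pack [0.59069988 0.04304583 0.05358476]
[-0.01788526  0.42161527 -0.10607012  1.04311094  0.          1.24747845]
3.0167 [0.59051207 0.06410993 0.21009441]
[([230.0, 301.0, 75.0, 74.0], 0.87), ([255.0, 178.0, 47.0, 60.0], 0.59), ([238.0, 127.0, 83.0, 153.0], 0.57)]
```

View pics/w1.png

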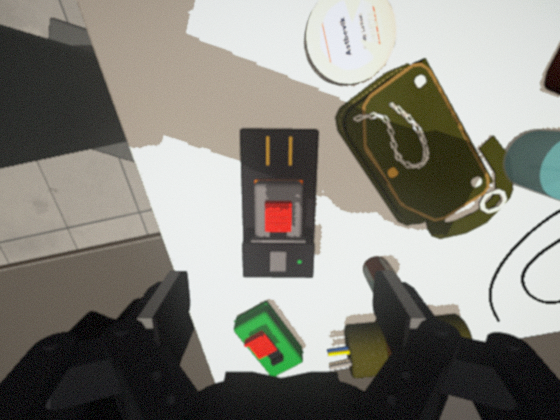

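The wrist view shows the dock (corners ~(240,128),(319,128),(312,276),(243,276)). The grey pack is at (278,207) with an orange band at its -x end (~y=181) and the red plate at (278,216). The green decoy is at (268,338). Next is a closer second view.

Run:
```python
from h import *
K=bot.calibration("wrist")["mtx"];E1=np.load("w1E.npy");im1=cv2.imread("pics/w1.png")[:,:,::-1].copy()
c=[onplane(K,E1,p,.012) for p in [(240.5,128),(318.5,128.5)]];v=c[1]-c[0];print("end corners",np.round(c,4),np.degrees(np.arctan2(v[1],v[0])),np.linalg.norm(v))
q=quat(np.radians(17.5));p=[.59-.3*.045+.0,.064+.95*.03,.145]
bot.move_linear(p,speed=.15)
E2=wristE();im2=bot.camera("wrist");np.save("w2E",E2);cv2.imwrite("pics/w2.png",im2[:,:,::-1])
cv2.imwrite("pics/w2c.png",cv2.resize(im2[100:400,160:460],(600,600),interpolation=cv2.INTER_CUBIC)[:,:,::-1])
for im in (im1,im2):
    n,l,s,ce=cv2.connectedComponentsWithStats(red(im).astype(np.uint8))
    print([(s[i].tolist(),ce[i].round(1).tolist()) for i in range(1,n) if s[i][4]>60])
```

```text
end corners [[0.5315 0.1084 0.012 ]
 [0.6089 0.1324 0.012 ]] 17.219855986914414 0.08103138367047957
[([265, 202, 27, 31, 805], [278.0, 216.7]), ([245, 333, 32, 25, 431], [261.4, 345.4])]
[([267, 261, 33, 36, 1117], [282.5, 278.6])]
```

View pics/w2c.png

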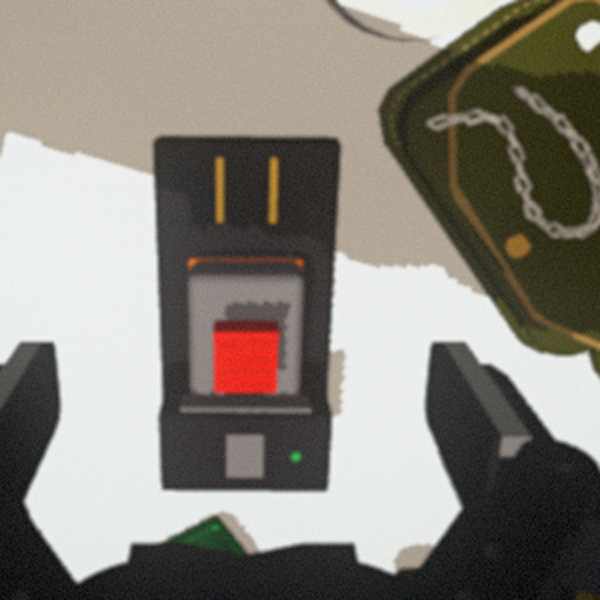

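The close crop confirms the choice: grey pack, orange band, red plate with the lip on the -x side, black dock. In full pixels, the plate's +x edge is at (267..299, 297), the lip's top edge at y≈265 and the dock end corners at (237.5,170),(329.5,170). Next I triangulate these across both wrist views.

Run:
```python
from h import *
K=bot.calibration("wrist")["mtx"];E1=np.load("w1E.npy");E2=np.load("w2E.npy")
S=KE("side");T=KE("top")
for n,a,b in [("endL",(240.5,128),(237.5,170)),("endR",(318.5,128.5),(329.5,170)),("pxL",(265,233),(267,297)),("pxR",(292,233),(299.5,297)),("sockL",(243.5,276),(241,344.5)),("sockR",(312.5,276),(323.5,344.5))]:
    print(n,*tri([(K,E1,a),(K,E2,b)]))
c=[onplane(K,E2,p,.012) for p in [(237.5,170),(329.5,170)]];v=c[1]-c[0];print(np.round(c,4),np.mean(c,0),np.degrees(np.arctan2(v[1],v[0])),np.linalg.norm(v))
print("socket back top at .057:",[np.mean([onplane(K,E,p,.057) for p in ps],0).round(4) for E,ps in [(E1,[(243.5,276),(312.5,276)]),(E2,[(241,344.5),(323.5,344.5)])]])
for z in (.056,.064,.072):
  print(z,[np.mean([onplane(K,E,p,z) for p in ps],0).round(4)[:2] for E,ps in [(E1,[(265,233),(292,233)]),(E2,[(267,297),(299.5,297)])]], [np.linalg.norm(onplane(K,E2,(299.5,297),z)-onplane(K,E2,(267,297),z))])
bot.set_gripper(0,grasp_force=40)
```

```text
endL [0.53200176 0.10888333 0.01742615] [0.  0.1]
endR [0.60850221 0.13223273 0.01307675] [0.3 0.4]
pxL [0.58614995 0.02258215 0.05913373] [0. 0.]
pxR [0.61175193 0.03081544 0.05939243] [0.1 0.1]
sockL [ 0.57845216 -0.03041546  0.05896402] [0.2 0.2]
sockR [ 0.64706101 -0.00837763  0.0594415 ] [0.1 0.1]
[[0.5316 0.1077 0.012 ]
 [0.6085 0.1319 0.012 ]] [0.57000368 0.1197936  0.012     ] 17.49982581851189 0.08063888292498755
socket back top at .057: [array([ 0.6132, -0.0206,  0.057 ]), array([ 0.6133, -0.0212,  0.057 ])]
0.056 [array([0.5993, 0.0254]), array([0.5997, 0.0247])] [np.float64(0.02736563331135159)]
0.064 [array([0.5984, 0.0285]), array([0.598 , 0.0297])] [np.float64(0.026422072030456666)]
0.072 [array([0.5975, 0.0316]), array([0.5964, 0.0346])] [np.float64(0.02547851074956173)]
```

Everything agrees: dock centre ≈(0.5916, 0.0495), yaw ≈ -72.8°, socket top about 59 mm (57 expected), plate face ≈ 60–64 mm. Now I press by touch.

```bash
cat >> h.py <<'E'
YAW=np.radians(17.2)
DX=np.array([np.sin(YAW),-np.cos(YAW),0]);DY=np.array([np.cos(YAW),np.sin(YAW),0]);D0=np.array([.5916,.0495,0])
def dock(x,y,z): return D0+DX*x+DY*y+np.array([0,0,z])
def st(m=""): print(m,round(bot.read_clock(),2),np.round(bot.read_position(),4),"F",np.round(bot.read_ft_force(),1))
E
python3 - <<'E'
from h import *
bot.move_pose(dock(.007,0,.092),quat(YAW)); bot.wait(.2); st("above")
r=bot.move_linear(dock(.007,0,.045),speed=.012,until_force=2); st(r)
E
```

```text
above 5.17 [0.5943 0.0436 0.0931] F [-0.1  0.6  0.3]
True 7.58 [0.5937 0.0429 0.0603] F [-0.8 -0.4  4.8]
```

Run:
```python
from h import *
z=.0568
for i in range(6):
    bot.move_linear(dock(.007,0,z),speed=.01); bot.wait(.15); st(z)
    f=bot.read_ft_force()[2]; 
    if f>9.3: break
    z-=min(.0015,.001*max(.3,(9.8-f)))
```

```text
0.0568 8.19 [0.5938 0.043  0.0572] F [-0.9  0.3  6.5]
0.0553 8.64 [0.5938 0.043  0.0559] F [-1.8  0.7  8.5]
0.05403707286156058 9.07 [0.5939 0.043  0.0548] F [-2.3  0.6  9.3]
```

Run:
```python
from h import *
z=.0533
bot.move_linear(dock(.007,0,z),speed=.01); bot.wait(.1); st()
for x,s in [(.003,.012),(-.001,.012),(-.008,.02),(-.023,.03),(-.041,.03)]:
    r=bot.move_linear(dock(x,0,z),speed=s,until_force=12); st((x,r))
    if r: break
im=bot.camera("wrist");cv2.imwrite("pics/w3.png",im[:,:,::-1])
```

```text
9.42 [0.5938 0.043  0.0541] F [-3.2  0.8 10.4]
(0.003, False) 9.9 [0.5938 0.0449 0.0545] F [-0.3 -4.2 10.4]
(-0.001, False) 10.38 [0.5933 0.0486 0.0547] F [ 0.1 -3.4  8.4]
(-0.008, False) 10.88 [0.5915 0.0555 0.0548] F [ 0.8 -2.7  8.6]
(-0.023, False) 11.53 [0.587  0.07   0.0548] F [ 1.1 -3.3  8.3]
(-0.041, False) 12.28 [0.5817 0.0872 0.0548] F [ 1.9 -3.7  9. ]
```

View pics/w3.png

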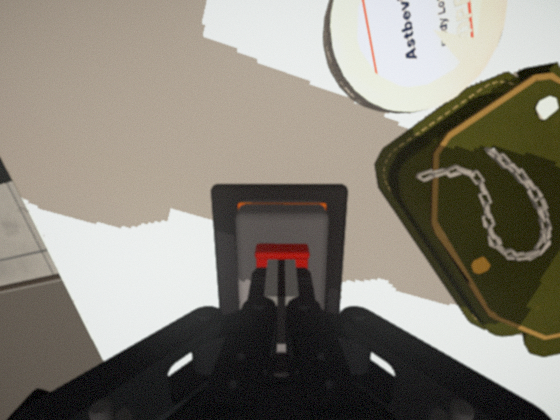

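The pack has been drawn out to near the deck's -x edge (orange end at y≈206, dock end at y≈186), and the fingertip is behind the lip (y≈252). Next: ease off, lift, open, and look again for the grasp.

Run:
```python
from h import *
bot.move_linear(dock(-.0395,0,.0533),speed=.02)
bot.move_linear(dock(-.0395,0,.062),speed=.04)
bot.move_linear(dock(-.030,0,.125),speed=.12)
bot.set_gripper(1.0);st()
E=wristE();im=bot.camera("wrist");np.save("w4E",E);cv2.imwrite("pics/w4.png",im[:,:,::-1])
cv2.imwrite("pics/w4c.png",cv2.resize(im[130:430,130:430],(600,600),interpolation=cv2.INTER_CUBIC)[:,:,::-1])
K=bot.calibration("wrist")["mtx"]
for n,p in [("x-20 corners",(-.065,.025,.042)),("",(-.065,-.025,.042)),("dock end",(-.075,.042,.012)),("",(-.075,-.042,.012)),("+x end",(.025,.025,.042)),("",(.025,-.025,.042))]:
    print(n,proj(K,E,dock(*p)).round(1), ((proj(K,E,dock(*p))-130)*2).round())
```

```text
14.42 [0.5828 0.0782 0.1251] F [ 0.1 -0.6  0.5]
x-20 corners [316.9 173.7] [374.  87.]
 [247.4 173.7] [235.  87.]
dock end [334.7 154. ] [409.  48.]
 [229.5 154. ] [199.  48.]
+x end [313.1 284. ] [366. 308.]
 [251.  283.9] [242. 308.]
```

View pics/w4c.png

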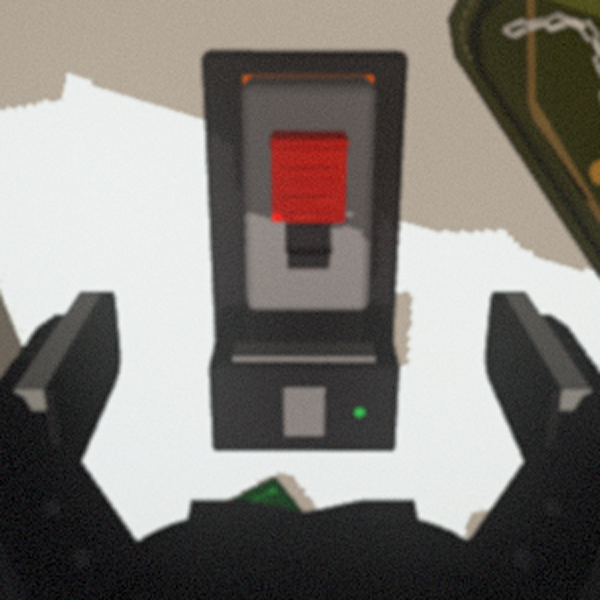

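The pack is at dock x≈-20 mm, y≈+1 mm (predicted corners match within 2 px), flat and clear of the socket. Now grasp and lift.

Run:
```python
from h import *
x,y=-.020,.001
bot.move_linear(dock(x,y,.07),speed=.12)
r=bot.move_linear(dock(x,y,.018),speed=.05,until_force=6); st(r)
if not r:
    bot.set_gripper(0,grasp_force=45); st("grip"); print(bot.read_gripper_width(),bot.read_finger_force())
    bot.move_linear(dock(x,y,.028),speed=.02); bot.wait(.2); st("lift"); print(bot.read_gripper_width())
    bot.move_linear(dock(x,y,.12),speed=.12)
    bot.move_linear([.46,.23,.16],speed=.2); st()
    E=wristE();im=bot.camera("wrist");np.save("w5E",E);cv2.imwrite("pics/w5.png",im[:,:,::-1])
    print([(np.round(d["bbox"]).tolist(),round(d["confidence"],2)) for d in bot.search_frame("wrist","tray")])
```

```text
False 16.27 [0.5869 0.0689 0.0183] F [-0.2 -0.6  0.2]
grip 16.7 [0.587  0.0689 0.0186] F [-0.7 -0.7  5.2]
0.5695255204145654 48.60481560230255
lift 17.55 [0.5865 0.0689 0.0279] F [-0.4 -0.6 -3.3]
0.5795100992393308
 19.66 [0.4604 0.2295 0.1598] F [ 0.9  0.4 -4.1]
[([212.0, 0.0, 144.0, 200.0], 0.95)]
```

View pics/w5.png

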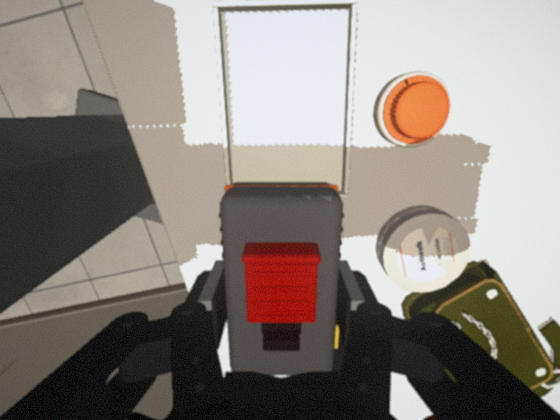

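The pack is held square and level. The tray rim corners are at about (215,5), (357,4) and (350,194), and the timer (413,108) and pot (425,248) are undisturbed. Next: tray centre from these.

Run:
```python
from h import *
K=bot.calibration("wrist")["mtx"];E=np.load("w5E.npy")
a,b,c=[onplane(K,E,p,.02) for p in [(215,5),(357,4),(350,194)]]
print(a,b,c,np.linalg.norm(b-a),np.linalg.norm(c-b),(a+c)/2, np.degrees(np.arctan2(*(b-a)[1::-1])),np.degrees(np.arctan2(*(c-b)[1::-1])))
e=((b-a)/np.linalg.norm(b-a)); print("height check from top cam:",[tri([(K,E,w),(*KE("top"),t)])[0].round(3) for w,t in [((215,5),(176,307)),((357,4),(165,263)),((350,194),(231,245))]])
```

```text
[0.36494481 0.36276866 0.02      ] [0.4693906  0.39563334 0.02      ] [0.51855329 0.25245456 0.02      ] 0.10949434213323121 0.15138406349402425 [0.44174905 0.30761161 0.02      ] 17.466589228036675 -71.04928653593903
height check from top cam: [array([0.377, 0.352, 0.065]), array([ 0.474,  0.404, -0.013]), array([ 0.521,  0.244, -0.006])]
```

The tray centre is ≈(0.441,0.304), agreeing with the top/side estimate, and its yaw matches the tool. Now place it.

Run:
```python
from h import *
c=np.array([.441,.304,0]);Z=lambda z:c+[0,0,z]
bot.move_linear(Z(.12),speed=.15)
bot.move_linear(Z(.03),speed=.08);st()
r=bot.move_linear(Z(.005),speed=.012,until_force=2.5);bot.wait(.1);st(r)
w=bot.read_gripper_width();bot.set_gripper(w+.13,grasp_force=20);bot.wait(.2);st();print(w,bot.read_gripper_width())
bot.move_linear(Z(.05),speed=.05)
bot.move_linear(Z(.2)-np.array([-.03,.1,0]),speed=.15);st()
im=bot.camera("wrist");s=bot.camera("side")
cv2.imwrite("pics/end.png",np.hstack([cv2.resize(im,(400,300)),cv2.resize(s[120:300,80:320],(400,300))])[:,:,::-1])
```

```text
21.76 [0.4414 0.3042 0.0305] F [-0.1 -0.2 -3.7]
True 23.32 [0.441  0.304  0.0106] F [-0.9 -0.8  5.3]
 23.8 [0.4396 0.3033 0.0093] F [-0.2  0.1 -0.8]
0.5797897640198769 0.7101333686671591
 26.12 [0.4704 0.2041 0.1992] F [ 0.5 -0.3 -0.1]
```

View pics/end.png

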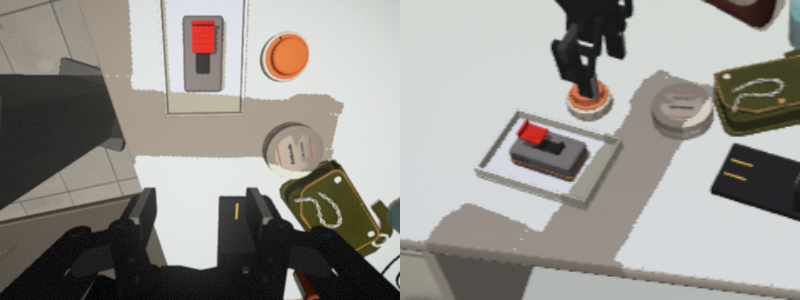

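The pack lies flat and right way up on the tray floor (left view 203,55; right view 548,150). The gripper is clear and the bystanders are in place, so I'm handing the job in.

```bash
python3 -c "
from cell import bot
bot.wait(.3);print(bot.close_job(),bot.read_clock())"
```

```text
the job is handed in; nothing more can be done
the job is handed in; nothing more can be done
```

I drew the battery out of the socket with the plate held down and laid it flat, right way up and let go in the white tray. The job is handed in at about 26 s of the 58 s allowed, with the pot, timer and dropper bottle untouched by the arm; the hand-in returned no verdict.

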